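# Fit the tensioner roller and hold the arm back for the belt

## Task

Lift the white roller out of the blue tub, slide it fully down onto the bare axle of the yellow tensioner arm and let go of it. Then, with the gripper's fingers on the blue post, push the sprung arm back until the orange pawl has clicked in behind its end, go a little further so that the pawl carries no load, and finish while still holding the arm there so that I can slip the belt on. Leave the other parts in the tub and the standing nozzles where they are.

Things in the scene. Friction and masses are not known exactly. Their poses are not given: they have to be found in the camera images.
- roller_center (a point): Centre of the loose white plastic roller: a plain tube, 48 mm outer diameter, 36 mm tall, through-hole 20 mm, about 80 g. It stands upright (its z axis up along the hole) on the tub's floor, in one of three places in a row along the tub's length; its neighbours' centres are at least 66 mm away.
- tub: Blue open tub, fixed, 280 mm along its x by 180 mm along its y, 50 mm high, walls and floor 5 mm; origin at the centre of its underside. Its three contents stand in a row along its x axis, about 80 mm apart, near its middle line, so there is free room for fingers on both sides of each along the tub's y.
- collar: Dark steel ring, 42 mm diameter, 18 mm tall, in the tub: leave it in there. Origin at the centre of its underside.
- star_knob: Red knob, 42 mm diameter, 30 mm tall, in the tub: leave it in there. Origin at the centre of its underside.
- plate: Fixed grey drive plate, 200 mm along its x by 270 mm along its y, 12 mm thick, lying flat; origin at the centre of its underside. It carries the tensioner arm, the orange pawl in a dark guide at its +y edge and a black pulley in its +x, -y corner (top 51 mm above the table). Nothing on it stands higher than 101 mm (the blue post).
- tensioner (a joint): Angle of the yellow tensioner arm about its upright pivot, rad: 0 at rest (arm pointing 0.3 rad from the plate's +y towards its -x), growing as it is pushed towards the plate's +x (clockwise from above), end stop at 0.66. A spring always drives it back. At about 0.40 the pawl clicks in behind it; let back, it hangs on the pawl at about 0.39; from 0.43 on it is clear of the pawl.
- pivot (a point): On the upright pivot axis of the tensioner arm, 27 mm above the table; its y axis points along the arm (turning with it). The arm is a flat bar 22 mm wide, its top 34 mm above the table.
- axle_seat (a point): Where the roller's centre lies when fully seated: on the axle's line, 70 mm from the pivot along the arm, 54 mm above the table; z up, y along the arm away from the pivot; moves with the arm. The axle is an upright steel pin, 12 mm diameter, its tapered tip 80 mm above the table; the seated roller's underside rests on a shoulder 36 mm above the table.
- post_mid (a point): On the line of the upright blue post, 68 mm above the table, 140 mm from the pivot along the arm; moves with the arm. Round, 18 mm diameter, from 34 to 101 mm above the table. Push its side towards the plate's +x, along the arc about the pivot, or pinch it. Spring force here: 4 N at rest, 9 N at 0.46 rad, 11 N at the end stop, 5 to 7 N more riding over the pawl (0.24-0.36 rad).
- pawl (a joint): How far the orange pawl slider is pushed back into its guide, m: 0 when it is sprung fully out, up to about 0.011 as the arm's end rides past, and back near 0 once it has clicked in behind the arm.
- nozzle0: A white plastic filling nozzle standing on its wide end (about 60 mm across, 165 mm tall, spout 25 mm): a bystander, loose. Origin at the centre of its foot.
- nozzle1: A white plastic filling nozzle standing on its wide end (about 60 mm across, 165 mm tall, spout 25 mm): a bystander, loose. Origin at the centre of its foot.
- nozzle2: A white plastic filling nozzle standing on its wide end (about 60 mm across, 165 mm tall, spout 25 mm): a bystander, loose. Origin at the centre of its foot.
- nozzle3: A white plastic filling nozzle standing on its wide end (about 60 mm across, 165 mm tall, spout 25 mm): a bystander, loose. Origin at the centre of its foot.
- nozzle4: A white plastic filling nozzle standing on its wide end (about 60 mm across, 165 mm tall, spout 25 mm): a bystander, loose. Origin at the centre of its foot.
Mind the look-alikes: they are no part of the job. Of the things that look like the part that bears roller_center, the smallest one is meant.

How it is judged (in metres and radians):
On the way, in this order (a step that is already met when the one before it is completed fails the run):
1. the roller is lifted out of the tub in the gripper (height (world z) of roller_center above 0.085 m and contact force between the fingers and roller above 0.5 N), for 0.1 s.
2. the roller is fully down on the axle of the resting arm and let go (horizontal distance between roller_center and axle_seat below 0.008 m and z of roller_center in the frame of axle_seat between -0.005 and 0.005 m and angle between roller_center's own z axis and vertical below 0.12 rad and contact force between the fingers and roller below 0.1 N and value of joint tensioner below 0.2 rad), for 0.2 s.
3. the arm is pushed back past the click: the pawl has sprung out again behind its end (value of joint tensioner above 0.4 rad and value of joint pawl below 0.003 m and contact force between the fingers and tensioner above 2 N), for 0.1 s.
At the end, for the whole second after the job is handed in: Held by the fingers with over 3 N, the arm is still beyond 0.43 rad; the pawl is out (within 3 mm) and unloaded (under 0.3 N); the roller, untouched, is on the axle: centre within 8 mm of its line and 5 mm of its seated height, tilt under 0.12 rad (value of joint tensioner above 0.43 rad and value of joint pawl below 0.003 m and contact force between the fingers and tensioner above 3 N and contact force between pawl and tensioner below 0.3 N and velocity of joint tensioner between -0.05 and 0.05 rad/s and horizontal distance between roller_center and axle_seat below 0.008 m and z of roller_center in the frame of axle_seat between -0.005 and 0.005 m and angle between roller_center's own z axis and vertical below 0.12 rad and contact force between the fingers and roller below 0.1 N); the arm keeps its last pose, push and grip.
It fails at once if a standing nozzle is knocked over or shoved more than 30 mm (distance of any of nozzle0, nozzle1, nozzle2, nozzle3, nozzle4 from where it was at the start of the episode above 0.03 m or angle between any of nozzle0, nozzle1, nozzle2, nozzle3, nozzle4's own z axis and vertical above 0.4 rad).
It fails at once if another part is lifted out of the tub (height (world z) of any of collar, star_knob above 0.06 m).
It also fails if it takes over 58 s, if anything falls off the work surface, if the arm or the gripper's body presses on something with over 40 N, if the wrist force passes 120 N, or if a joint passes its speed limit or range.

## Robot

A 6-joint arm with a two-finger parallel gripper is mounted at the origin on the work surface. World frame = base frame: x ahead of the robot, y to its left, z up, the work surface at z = 0. Lengths are in mm, angles in rad, forces in N, time in s.
With the tool pointing down it reaches from about 350 to 875 mm from the base axis. Payload 4.2 kg.
Tool frame: the origin (TCP) lies at the very end of the fingers, on their centre line; the grasp point (between the pads) lies 19 mm behind it (arm.tcp_to_grasp is the x of the grasp point in the tool frame, in mm); x points along the fingers, z is the direction in which the jaws open and shut, and the axes are right-handed (so a half turn about x gives the same grasp; the last joint's range is limited). The gripper opens to 85 mm and grips with 20 to 120 N. Pads are 22 mm wide; open, the fingers measure 114 mm over their backs; the gripper's body (76 mm by 85 mm) begins 54 mm behind the grasp point. The pads swing forward as they close: fully open they stand 13 mm farther back than shut.
Start: joints at [1.452, 0.385, 0.008, 0, -1.194, -0.259], TCP at [230.515, 580.915, 231.312] pointing down, gripper open.
Joint ranges: [-3.14, 3.14], [-1.21, 2.06], [-1.07, 1.41], [-3.16, 2.05], [-2.99, -0.16], [-3.1, 3.1]. Speed limits (rad/s): [2.79, 2.79, 3.14, 3.14, 3.14, 3.14].

## Interface

Orientations are given as a unit quaternion [x, y, z, w].
In Python, from bench import status, get_image, job, arm gives the robot as it stands.
- The arm moves only by the tool apply_moves, never from a script. Its argument "targets" is text: rows parted by semicolons, each of 5 numbers parted by spaces: the shift along the tool's x, y, z in mm, then the turn about the tool's x in degrees, then the gripper's target within -1 to 1 (shut at 1, half-way at 0, fully open at -1). In form: dx dy dz spin hand; .... A call has 1 to 10 rows; each row is the pose to reach, as a shift and turn from the pose commanded when the call began, along the tool's axes at that moment; what a row does not reach only later rows make up. A row lasts 1/12 s, in which the tool goes at most 41.7 mm and 7.16 degrees, less where a joint would pass 70% of its speed; a pose out of reach is approached as far as the arm can. A call with a gripper value outside its range is refused whole. The fingers move at their own pace and stop on an object; the grip force is fixed at half the most. Time passes only in rows, so rows that repeat a pose let the fingers close. It gives the time, the measured TCP pose, the force and the opening at its end, in the units of the state.
- status.read_state(): the state, without advancing time (a new reading comes with each control period).
- get_image(name): name is "side" or "top"; returns a dict with "img" (400x640x3 uint8, red, green, blue), "mtx" (3x3 intrinsics, pixels), "world_from_camera" (4x4, takes a point from camera to world coordinates). Camera axes: x right, y down, z forward; pixel columns grow to the right and rows downward; lengths in mm; the calibration is good to about 2 mm. A picture is of the moment at which its call begins. There is no depth.
- job.job_done(): hands the job in, once; it reports no verdict.
The state is a dict: "clock": time; "joints": joint angles; "joint_vel": joint speeds; "joint_efforts": joint torques, N m; "position": TCP position; "ee_rot": TCP orientation; "contact_force": force on the tool from outside, world axes, zero at the start; "wrist_torque": the same for the moment, N m; "gripper_width": finger opening in mm.
Only numpy, scipy, OpenCV 4.12 (cv2) and the standard library are available. Lean on these libraries where they do the work, as an engineer would, in place of code of your own. Each camera call takes 0.05 s, during which the arm holds its last target.

## Working session

There is one attempt and no reset: what is moved stays moved. The work goes in short steps, Python scripts to look and compute and a tool call to move; the robot and the scene stay as the last step left them, time stands still between calls to the robot, and variables do not carry over. Pictures are saved under pics/ and viewed, and the job is handed in when it is done.

Besides the shell and the picture viewer there is one more tool, called after "Call:" as a command line: name --argument value ..., lists and objects as JSON in quotes. apply_moves: Moves the arm, as the interface text tells. Its arguments: {"type":"object","properties":{"targets":{"type":"string"}},"required":["targets"]}

```bash
mkdir -p pics; ls; python3 - <<'E'
from bench import status,get_image,job,arm
import cv2,numpy as np
print(status.read_state()); print(arm.tcp_to_grasp)
for n in("side","top"):
    d=get_image(n); cv2.imwrite(f"pics/{n}0.png",d["img"][:,:,::-1]); np.savez(f"{n}.npz",mtx=d["mtx"],T=d["world_from_camera"]); print(n,d["mtx"],d["world_from_camera"])
E
```

```text
pics
{'clock': 0.0, 'joints': array([ 1.45160730e+00,  3.85525237e-01,  6.63636063e-03, -5.14677535e-04,
       -1.19396674e+00, -2.58612036e-01]), 'joint_vel': array([-4.32180331e-04,  1.39397002e-03, -1.61106758e-03, -1.88854175e-04,
        9.20546047e-05, -3.26849406e-04]), 'joint_efforts': array([ 2.00638839e-03, -3.92291522e+01,  1.88404280e+01,  4.18596804e+00,
       -4.49829284e-03, -6.56410286e-07]), 'position': array([230.30531336, 580.40200134, 230.24226611]), 'ee_rot': array([-0.58442723, -0.39672187,  0.58563792, -0.39759879]), 'contact_force': array([ 0.22000337, -0.23868241,  0.07118763]), 'wrist_torque': array([-0.00615883, -0.02649515,  0.01328364]), 'gripper_width': 85.2427982134407}
-18.700000000000003
side [[390.57469131   0.         325.71780848]
 [  0.         390.57469131 197.17667494]
 [  0.           0.           1.        ]] [[-9.97818034e-01 -8.46158948e-03  6.54795521e-02  4.92021856e+02]
 [-6.12975903e-02  4.87209651e-01 -8.71131082e-01  7.94291941e+02]
 [-2.45311161e-02 -8.73244042e-01 -4.86665252e-01  5.86516662e+02]
 [ 0.00000000e+00  0.00000000e+00  0.00000000e+00  1.00000000e+00]]
top [[483.25028942   0.         319.86550443]
 [  0.         483.25028942 182.84833043]
 [  0.           0.           1.        ]] [[ 2.27483675e-02 -9.90185253e-01  1.37897342e-01  3.34505902e+02]
 [-9.99737140e-01 -2.29250206e-02  3.07261021e-04 -1.21019773e+02]
 [ 2.85705409e-03 -1.37868084e-01 -9.90446479e-01  1.55540850e+03]
 [ 0.00000000e+00  0.00000000e+00  0.00000000e+00  1.00000000e+00]]
```

View pics/side0.png

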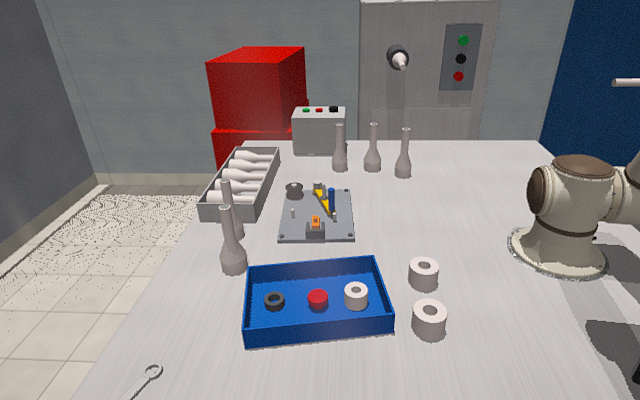

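View pics/top0.png

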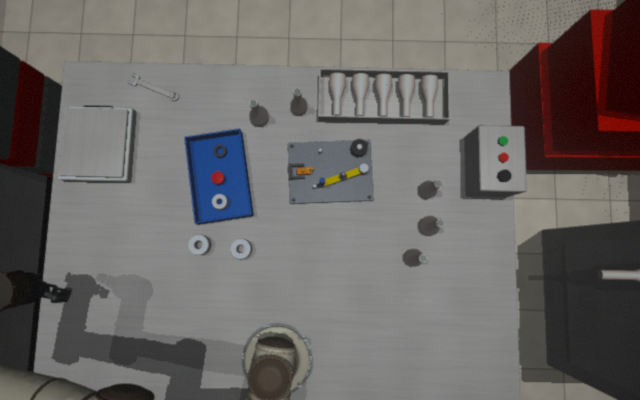

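```bash
python3 - <<'E'
import cv2
t=cv2.imread("pics/top0.png");s=cv2.imread("pics/side0.png")
def c(im,x0,y0,w,h,f,n): cv2.imwrite(n,cv2.resize(im[y0:y0+h,x0:x0+w],None,fx=f,fy=f,interpolation=cv2.INTER_CUBIC))
c(t,180,125,80,140,4,"pics/t_tub.png")
c(t,280,132,100,75,8,"pics/t_plate.png")
c(s,270,175,100,75,8,"pics/s_plate.png")
c(s,235,250,220,100,3.6,"pics/s_tub.png")
E
```

```text
(no output)
```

View pics/t_tub.png

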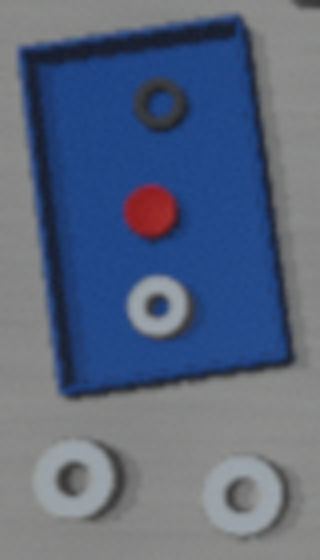

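View pics/t_plate.png

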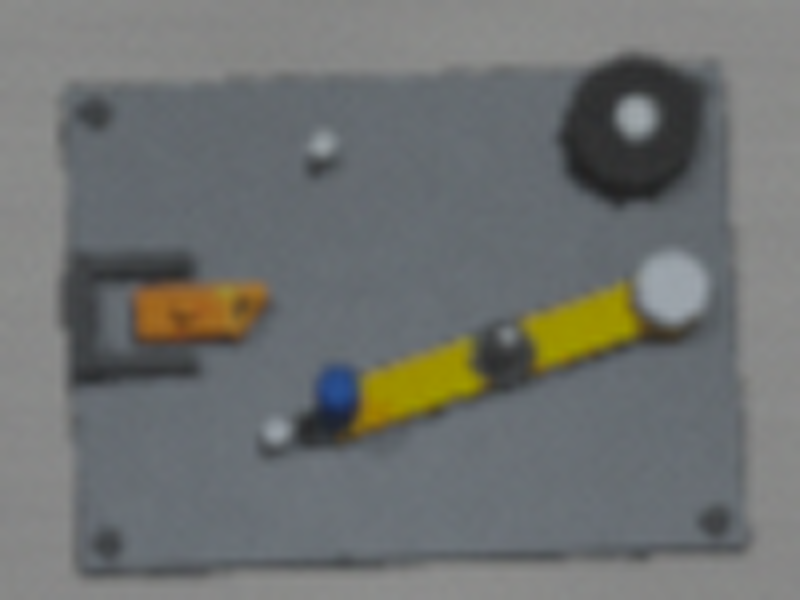

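View pics/s_plate.png

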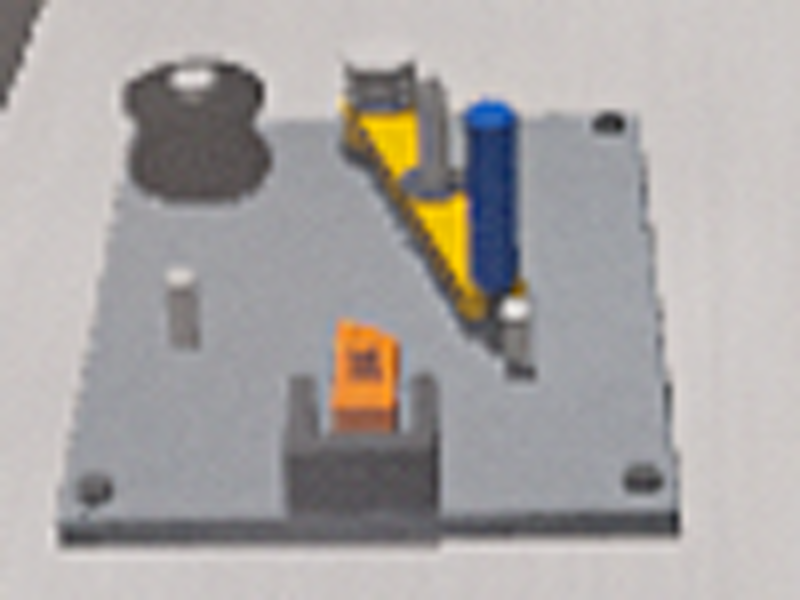

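View pics/s_tub.png

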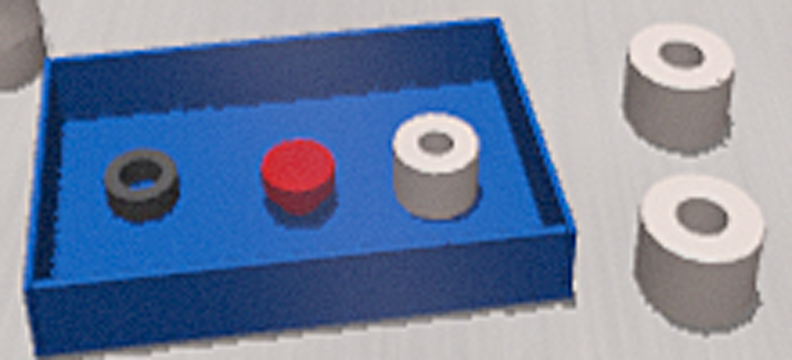

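```bash
cat > h.py <<'E'
import numpy as np
from scipy.optimize import least_squares
C={n:(lambda d:(d["mtx"],d["T"]))(np.load(f"{n}.npz")) for n in("side","top")}
def proj(n,P):
    K,T=C[n]; p=np.linalg.inv(T)@np.append(P,1); q=K@p[:3]; return q[:2]/q[2]
def ray(n,uv,z):
    K,T=C[n]; d=T[:3,:3]@np.linalg.solve(K,[*uv,1.]); o=T[:3,3]; return o+d*(z-o[2])/d[2]
def uc(X,Y,x0,y0,f): return ((X+.5)/f-.5+x0,(Y+.5)/f-.5+y0)
def tri(obs,z=None):
    f=lambda P:np.concatenate([proj(n,P)-uv for n,uv in obs])
    r=least_squares(f,[400,100,50]); return r.x,r.fun
E
python3 - <<'E'
from h import *
T=lambda X,Y:uc(X,Y,280,132,8); S=lambda X,Y:uc(X,Y,270,175,8)
cs=[("top",T(65,88),(100,135)),("top",T(722,65),(100,-135)),("top",T(748,548),(-100,-135)),("top",T(82,570),(-100,135)),
("side",S(60,520),(100,135)),("side",S(678,512),(-100,135)),("side",S(638,118),(-100,-135))]
def f(p):
    c,s=np.cos(p[2]),np.sin(p[2]);r=[]
    for n,uv,(a,b) in cs: r+=list(proj(n,[p[0]+c*a-s*b,p[1]+s*a+c*b,12])-uv)
    return r
r=least_squares(f,[400,-100,0]);print("plate",r.x,np.round(r.fun,1))
for nm,obs in dict(post101=[("top",T(338,378)),("side",S(491,113))],axle80=[("top",T(508,334)),("side",S(431,88))]).items():
    print(nm,tri(obs)); z=float(nm[-3:].lstrip('te')); print([ray(n,u,z) for n,u in obs])
# roller: rim ellipse centres z=41
a=ray("top",uc(159,306,180,125,4),41); b=ray("side",uc(436,142.5,235,250,3.6),41)
print("roller",a,b)
for X,Y in[(159,103),(151,211)]: print(ray("top",uc(X,Y,180,125,4),30))
# tub rim corners z=50
print([ray("top",uc(X,Y,180,125,4),50).round(1) for X,Y in[(22,48),(240,17),(291,360),(66,394)]])
print([ray("side",uc(X,Y,235,250,3.6),50).round(1) for X,Y in[(45,60),(499,19),(575,232),(26,288)]])
# lookalike sizes
for w,(X0,X1) in dict(tub=(126,192),l1=(34,117),l2=(203,287)).items(): print(w,(X1-X0)/4*1510/483)
# nozzles tops/feet
E
```

```text
plate [ 5.89353648e+02 -1.52087528e+02  5.82554581e-02] [-0.3 -0.5  0.2 -0.5  0.1  0.1 -0.8  0.3 -0.6 -0.1  0.8 -0.6  0.4 -1. ]
post101 (array([ 548.00837312, -126.18487238,   98.60522174]), array([-0.02413423,  0.60856093, -0.52829802, -0.07642755]))
[array([ 549.52973172, -126.20824711,  101.        ]), array([ 546.30742732, -121.25471187,  101.        ])]
axle80 (array([ 572.02738265, -191.88614461,   73.5065907 ]), array([-0.00283943,  0.11264694, -0.10238923, -0.0152977 ]))
[array([ 571.33933415, -191.57871116,   80.        ]), array([ 570.71969874, -179.31440536,   80.        ])]
roller [480.00665682 194.14697024  41.        ] [481.62048911 196.38865406  41.        ]
[644.7923711  204.85850287  30.        ]
[556.94110502 206.72164218  30.        ]
[array([682.8, 311.9,  50. ]), array([712.1, 139.6,  50. ]), array([439.3,  87.4,  50. ]), array([408.9, 260.9,  50. ])]
[array([715.2, 142.9,  50. ]), array([442.4,  94.9,  50. ]), array([411.9, 269.4,  50. ]), array([683. , 316.3,  50. ])]
tub 51.58385093167702
l1 64.87060041407868
l2 65.65217391304348
```

```bash
cat >> h.py <<'E'
from scipy.spatial.transform import Rotation as Ro
def plan(target,opendir=None,cmd=None):
    """target TCP xyz; opendir: world xy of jaw axis. prints shift in tool axes + spin deg"""
    from bench import status
    s=status.read_state(); R=Ro.from_quat(s["ee_rot"]).as_matrix(); p=s["position"]
    d=R.T@(np.array(target)-p); print("pos",p.round(1),"w",round(s["gripper_width"],1),"t",round(s["clock"],2),"F",s["contact_force"].round(1),"j6",s["joints"][5].round(2))
    print("R",R.round(3).tolist())
    print("shift",d.round(1))
    if opendir is not None:
        o=R.T@np.array([*opendir,0.]); a=np.degrees(np.arctan2(-o[1],o[2])); a=(a+90)%180-90; print("spin",a)
E
python3 - <<'E'
from h import *
plan([480.5,195,150],(-.176,.984))
T=lambda X,Y:uc(X,Y,280,132,8)
print("pivcap",[ray("top",T(672,288),z).round(1) for z in(34,50)])
print("noz", [ray("top",u,165).round(0) for u in[(437,185),(438,223),(422,260),(253,102),(295,95)]])
E
```

```text
pos [230.3 580.5 230.3] w 85.1 t 0.1 F [0.2 0.2 0.5] j6 -0.26
R [[-0.001, 0.929, -0.369], [-0.002, -0.369, -0.929], [-1.0, 0.0, 0.002]]
shift [ 80.9 374.8 265.8]
spin -31.796499326150126
pivcap [array([ 598.8, -258.9,   34. ]), array([ 596.1, -257.5,   50. ])]
noz [array([ 530., -461.,  165.]), array([ 419., -463.,  165.]), array([ 313., -416.,  165.]), array([766.,  84., 165.]), array([791., -40., 165.])]
```

Call:
apply_moves --targets "80 374 265 -31.8 -1;80 374 265 -31.8 -1;80 374 265 -31.8 -1;80 374 265 -31.8 -1;80 374 265 -31.8 -1;80 374 265 -31.8 -1;80 374 265 -31.8 -1;80 374 265 -31.8 -1;80 374 265 -31.8 -1;80 374 265 -31.8 -1"

```text
clock: 0.93
position: [454.6, 235.1, 159.3]
ee_rot: [0.454, 0.542, -0.454, 0.542]
contact_force: [1.3, 1.1, 1.0]
gripper_width: 85.4
```

```bash
python3 - <<'E'
from h import *
plan([480.5,195,100],(-.176,.984))
E
```

```text
pos [454.6 235.1 159.3] w 85.4 t 0.93 F [1.3 1.1 1. ] j6 0.95
R [[-0.0, 0.984, 0.177], [-0.0, 0.177, -0.984], [-1.0, -0.0, 0.0]]
shift [59.3 18.4 44. ]
spin 0.0348717755686323
```

Call:
apply_moves --targets "50 18 42 0 -1;50 18 42 0 -1;50 18 42 0 -1;50 18 42 0 -1"

```text
clock: 1.27
position: [479.0, 197.5, 108.5]
ee_rot: [0.453, 0.542, -0.456, 0.542]
contact_force: [0.7, 0.7, -0.4]
gripper_width: 85.6
```

```bash
python3 - <<'E'
from h import *
from bench import get_image
import cv2
d=get_image("side"); cv2.imwrite("pics/s1f.png",d["img"][:,:,::-1]); im=d["img"][200:350,220:440,::-1]
cv2.imwrite("pics/s1.png",cv2.resize(im,None,fx=3.6,fy=3.6,interpolation=cv2.INTER_CUBIC))
d=get_image("top"); im=d["img"][120:270,150:300,::-1]
cv2.imwrite("pics/t1.png",cv2.resize(im,None,fx=4,fy=4,interpolation=cv2.INTER_CUBIC))
plan([480.5,195,11],(-.176,.984))
E
```

```text
pos [479.7 199.7 110.5] w 85.5 t 1.37 F [-0.1 -0.1  0.6] j6 1.04
R [[0.001, 0.984, 0.177], [0.001, 0.177, -0.984], [-1.0, 0.002, -0.0]]
shift [99.5 -0.2  4.9]
spin 0.0642864011721258
```

View pics/s1.png

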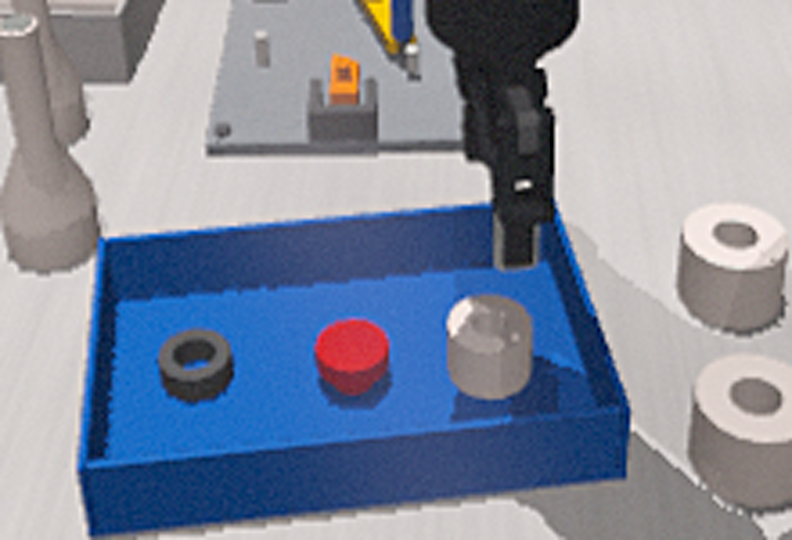

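View pics/t1.png

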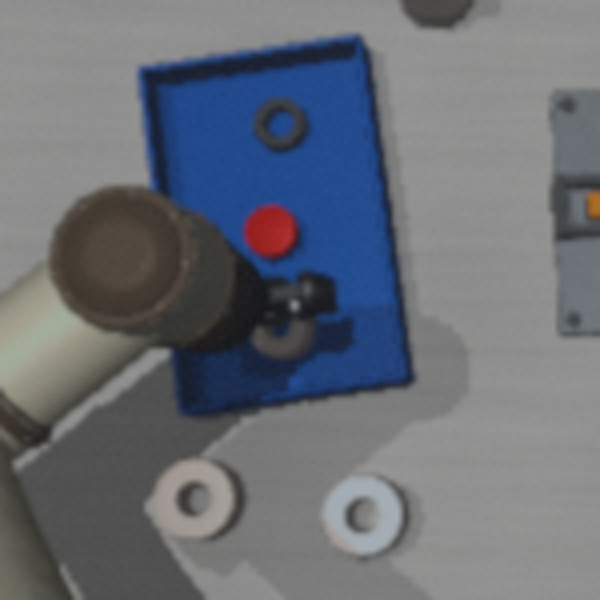

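Call:
apply_moves --targets "30 0 5 0 -1;60 0 5 0 -1;80 0 5 0 -1;92 0 5 0 -1;98 0 5 0 -1;98 0 5 0 -1;98 0 5 0 -1"

```text
clock: 1.95
position: [480.7, 195.3, 12.8]
ee_rot: [0.454, 0.542, -0.453, 0.543]
contact_force: [-0.5, -0.7, -0.2]
gripper_width: 85.8
```

```bash
python3 - <<'E'
from h import *
from bench import get_image
import cv2
d=get_image("side"); im=d["img"][200:350,220:440,::-1]
cv2.imwrite("pics/s2.png",cv2.resize(im,None,fx=3.6,fy=3.6,interpolation=cv2.INTER_CUBIC))
plan([480.5,195,12],(-.176,.984))
E
```

```text
pos [480.9 195.2  13.1] w 85.6 t 2.0 F [-0.7  1.2  0.1] j6 1.05
R [[0.002, 0.984, 0.178], [0.002, 0.178, -0.984], [-1.0, 0.003, -0.001]]
shift [ 1.1 -0.5  0.2]
spin 0.09462047427891207
```

View pics/s2.png

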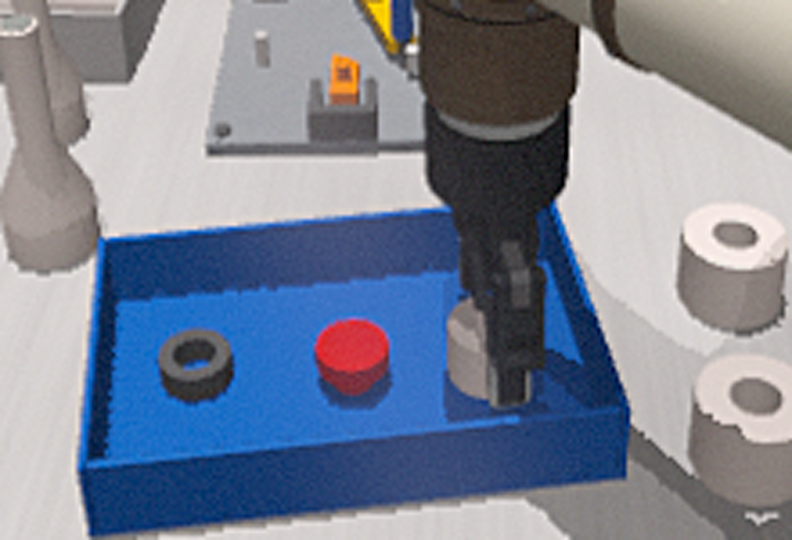

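Call:
apply_moves --targets "0 0 0 0 1;0 0 0 0 1;0 0 0 0 1;0 0 0 0 1;0 0 0 0 1;0 0 0 0 1;0 0 0 0 1;0 0 0 0 1;0 0 0 0 1;0 0 0 0 1"

```text
clock: 2.83
position: [480.8, 194.3, 12.7]
ee_rot: [0.454, 0.542, -0.453, 0.543]
contact_force: [-0.7, -0.2, 6.0]
gripper_width: 45.8
```

Call:
apply_moves --targets "0 0 0 0 1;0 0 0 0 1;-10 0 0 0 1;-30 0 0 0 1;-60 0 0 0 1;-90 0 0 0 1;-115 0 0 0 1;-115 0 0 0 1;-115 0 0 0 1;-115 0 0 0 1"

```text
clock: 3.67
position: [479.3, 193.4, 126.3]
ee_rot: [0.454, 0.542, -0.454, 0.542]
contact_force: [0.3, -0.1, -0.7]
gripper_width: 45.9
```

```bash
python3 - <<'E'
from h import *
from bench import get_image
import cv2
d=get_image("side"); im=d["img"][200:350,220:440,::-1]
cv2.imwrite("pics/s3.png",cv2.resize(im,None,fx=3.6,fy=3.6,interpolation=cv2.INTER_CUBIC))
plan([573,-191.3,127],(.937,.351))
E
```

```text
pos [479.2 193.2 125.7] w 46.3 t 3.72 F [ 0.2  0.3 -0.7] j6 1.05
R [[-0.002, 0.984, 0.176], [-0.001, 0.176, -0.984], [-1.0, -0.003, 0.001]]
shift [ -1.1  24.8 395. ]
spin 79.58368643685105
```

View pics/s3.png

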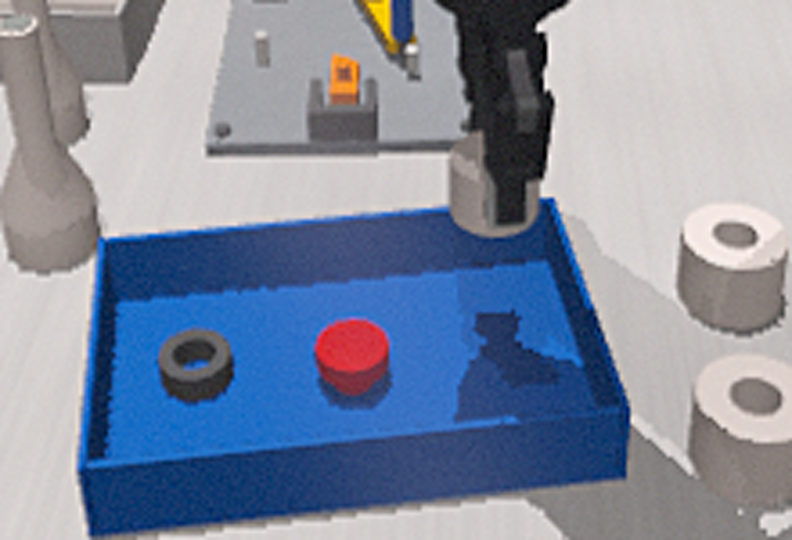

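Call:
apply_moves --targets "-15 3 30 7 1;-15 5 65 14 1;-15 7 105 21 1;-15 10 145 28 1;-15 13 185 35 1;-15 16 225 42 1;-15 18 260 49 1;-15 20 290 56 1;-15 22 315 63 1;-15 23 335 70 1"

```text
clock: 4.55
position: [561.1, -134.0, 139.6]
ee_rot: [-0.682, -0.182, 0.685, -0.181]
contact_force: [0.5, 0.2, -1.5]
gripper_width: 45.8
```

```bash
python3 - <<'E'
from h import *
plan([573,-191.3,135],(.937,.351))
E
```

```text
pos [ 561.1 -134.   139.6] w 45.8 t 4.55 F [ 0.5  0.2 -1.5] j6 0.47
R [[-0.004, 0.495, -0.869], [-0.0, -0.869, -0.495], [-1.0, -0.002, 0.004]]
shift [ 4.6 55.7 18. ]
spin 9.163829821428777
```

Call:
apply_moves --targets "3 25 10 4 1;3 45 16 8 1;3 55 18 9.2 1;3 55 18 9.2 1;3 55 18 9.2 1;3 55 18 9.2 1;3 55 18 9.2 1"

```text
clock: 5.13
position: [573.6, -187.4, 138.4]
ee_rot: [-0.695, -0.129, 0.695, -0.129]
contact_force: [-0.5, -0.2, -0.8]
gripper_width: 46.0
```

```bash
python3 - <<'E'
from h import *
plan([573,-191.3,135],(.937,.351))
E
```

```text
pos [ 573.6 -187.4  138.4] w 46.0 t 5.13 F [-0.5 -0.2 -0.8] j6 0.42
R [[-0.001, 0.359, -0.933], [0.0, -0.933, -0.359], [-1.0, -0.001, 0.001]]
shift [3.4 3.4 2. ]
spin 0.515954627548922
```

Lower so the roller underside is just above the axle tip, then look.

Call:
apply_moves --targets "15 3.5 2 0.5 1;35 3.5 2 0.5 1;40 3.5 2 0.5 1;40 3.5 2 0.5 1;40 3.5 2 0.5 1;40 3.5 2 0.5 1"

```text
clock: 5.63
position: [574.2, -192.1, 99.9]
ee_rot: [0.696, 0.126, -0.695, 0.126]
contact_force: [-0.4, 0.3, -1.5]
gripper_width: 45.9
```

```bash
cat > look.py <<'E'
import sys
from h import *
from bench import get_image
import cv2
def look(tag):
    d=get_image("side"); im=d["img"][145:255,260:380,::-1]
    a=cv2.resize(im,None,fx=5,fy=5,interpolation=cv2.INTER_CUBIC)
    d=get_image("top"); im=d["img"][120:220,270:390,::-1]
    b=cv2.resize(im,None,fx=5,fy=5,interpolation=cv2.INTER_CUBIC)
    cv2.imwrite(f"pics/s{tag}.png",a);cv2.imwrite(f"pics/t{tag}.png",b)
E
python3 - <<'E'
from look import *
look("4"); plan([573,-191.3,97],(.937,.351))
E
```

```text
pos [ 574.1 -192.3   99.9] w 45.9 t 5.73 F [-0.7 -0.5 -0.4] j6 0.41
R [[0.002, 0.35, -0.937], [-0.0, -0.937, -0.35], [-1.0, 0.001, -0.002]]
shift [ 2.9 -1.3  0.7]
spin -0.04885573397336884
```

View pics/s4.png

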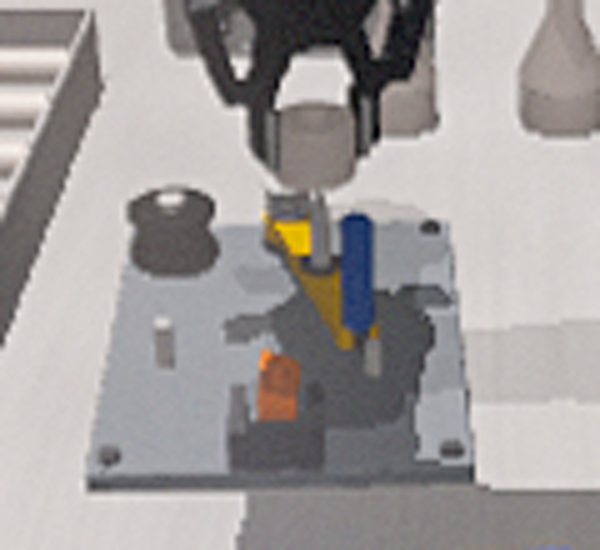

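View pics/t4.png

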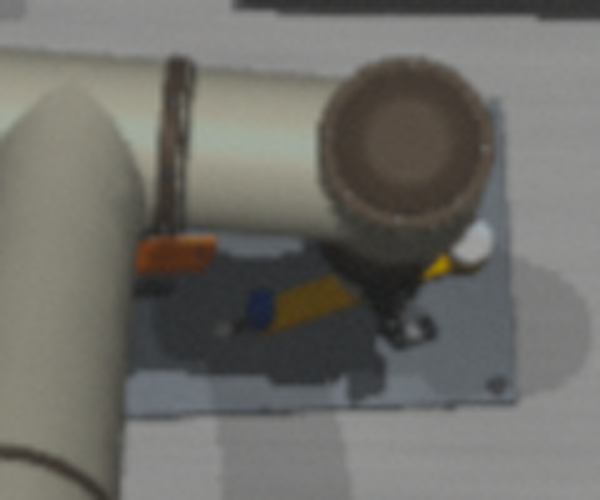

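```bash
python3 - <<'E'
from h import *
from bench import get_image
import cv2
d=get_image("side"); im=d["img"][160:210,300:350,::-1]
cv2.imwrite("pics/s5.png",cv2.resize(im,None,fx=12,fy=12,interpolation=cv2.INTER_CUBIC))
def cc(P,o=(300,160),f=12):
    u=proj("side",np.array(P,float)); return ((u-o+.5)*f-.5).round(1)
ax=np.array([573,-191.3]); tp=np.array([574.1,-192.3])
for z in(36,54,80): print("axle",z,cc([*ax,z]))
cam=C["side"][1][:3,3]
for nm,z in(("bot",92.4),("top",128.4)):
    print(nm,cc([*tp,z])); 
    th=np.linspace(0,2*np.pi,73); E=np.array([cc([tp[0]+24*np.cos(t),tp[1]+24*np.sin(t),z]) for t in th]); print("ext x",E[:,0].min(),E[:,0].max(),"y",E[:,1].min(),E[:,1].max())
E
```

```text
axle 36 [285.6 451. ]
axle 54 [283.5 385.4]
axle 80 [280.5 288.8]
bot [274.7 240.1]
ext x 172.9 376.4 y 195.3 286.5
top [270.2 101.2]
ext x 166.9 373.6 y 58.4 145.7
```

View pics/s5.png

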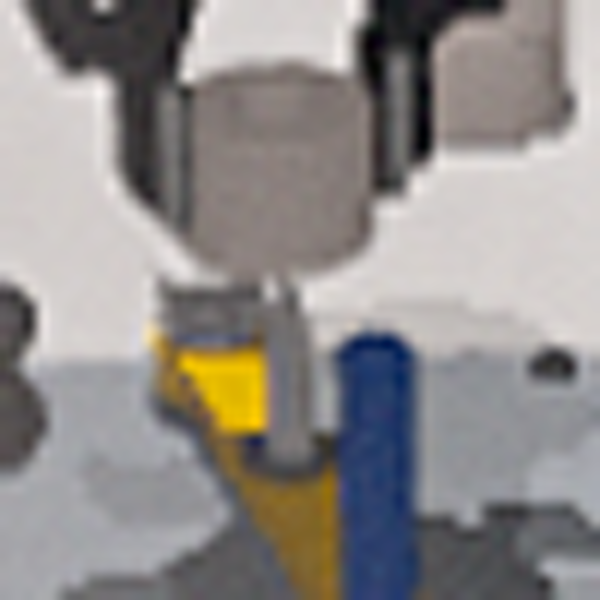

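Call:
apply_moves --targets "0 -1.7 1.8 0 1;0 -1.7 1.8 0 1;6 -1.7 1.8 0 1;10 -1.7 1.8 0 1;14 -1.7 1.8 0 1;18 -1.7 1.8 0 1;22 -1.7 1.8 0 1;22 -1.7 1.8 0 1;22 -1.7 1.8 0 1"

```text
clock: 6.53
position: [570.8, -191.4, 76.3]
ee_rot: [-0.696, -0.126, 0.696, -0.126]
contact_force: [-0.5, -0.3, -0.7]
gripper_width: 45.8
```

```bash
python3 - <<'E'
from h import *
from bench import get_image
import cv2
d=get_image("side"); im=d["img"][160:210,300:350,::-1]
cv2.imwrite("pics/s6.png",cv2.resize(im,None,fx=12,fy=12,interpolation=cv2.INTER_CUBIC))
plan([571.8,-191.3,44],(.937,.351))
E
```

```text
pos [ 571.1 -191.5   76.6] w 45.9 t 6.58 F [ 0.1  0.3 -0.2] j6 0.41
R [[-0.0, 0.35, -0.937], [-0.0, -0.937, -0.35], [-1.0, 0.0, 0.0]]
shift [32.6  0.1 -0.7]
spin -0.07833192412090284
```

View pics/s6.png

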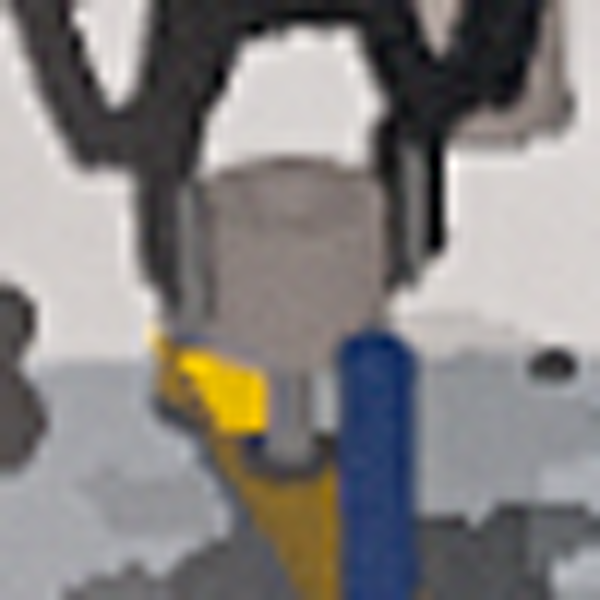

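Call:
apply_moves --targets "6 0 0 0 1;12 0 0 0 1;18 0 0 0 1;23 0 0 0 1;27 0 0 0 1;30 0 0 0 1;31 0 0 0 1;31 0 0 0 1;31 0 0 0 1"

```text
clock: 7.33
position: [571.2, -191.4, 45.8]
ee_rot: [0.696, 0.126, -0.696, 0.126]
contact_force: [-0.1, -0.3, -1.3]
gripper_width: 45.8
```

```bash
python3 - <<'E'
from h import *
plan([571.8,-191.3,44],(.937,.351))
E
```

```text
pos [ 571.2 -191.4   45.8] w 45.8 t 7.33 F [-0.1 -0.3 -1.3] j6 0.41
R [[0.0, 0.35, -0.937], [-0.0, -0.937, -0.35], [-1.0, 0.0, -0.0]]
shift [ 1.8  0.1 -0.6]
spin -0.07566470859399033
```

Call:
apply_moves --targets "1 0 0 0 1;2 0 0 0 1;2.5 0 0 0 1;2.5 0 0 0 1"

```text
clock: 7.67
position: [571.2, -191.4, 43.7]
ee_rot: [0.696, 0.126, -0.696, 0.126]
contact_force: [-0.4, 0.4, 1.8]
gripper_width: 46.1
```

Call:
apply_moves --targets "0 0 0 0 -0.2;0 0 0 0 -0.2;0 0 0 0 -0.2;0 0 0 0 -0.2;0 0 0 0 -0.2;0 0 0 0 -0.2"

```text
clock: 8.17
position: [571.0, -191.4, 43.2]
ee_rot: [-0.696, -0.126, 0.696, -0.126]
contact_force: [0.1, -0.3, 0.5]
gripper_width: 51.3
```

```bash
python3 - <<'E'
from look import *
look("7"); plan([571.8,-191.3,44],(.937,.351))
E
```

```text
pos [ 571.  -191.4   43.2] w 51.0 t 8.27 F [-0.4  0.6  1.2] j6 0.41
R [[0.0, 0.349, -0.937], [-0.0, -0.937, -0.349], [-1.0, 0.0, -0.0]]
shift [-0.8  0.1 -0.8]
spin -0.08525754184972811
```

View pics/s7.png

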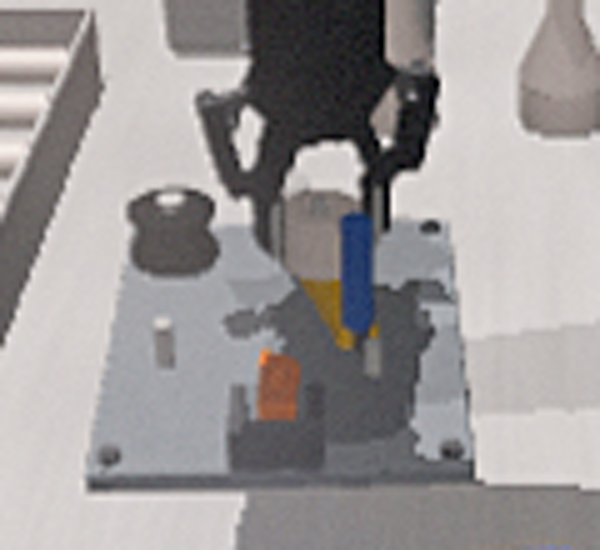

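Call:
apply_moves --targets "0 0 0 0 -1;0 0 0 0 -1;0 0 0 0 -1;0 0 0 0 -1;0 0 0 0 -1;-20 0 0 0 -1;-45 0 0 0 -1;-75 0 0 0 -1;-75 0 0 0 -1;-75 0 0 0 -1"

```text
clock: 9.1
position: [572.2, -191.5, 120.4]
ee_rot: [0.698, 0.125, -0.694, 0.126]
contact_force: [0.3, -0.5, 0.0]
gripper_width: 85.2
```

```bash
python3 - <<'E'
from look import *
d=get_image("side"); im=d["img"][160:210,300:350,::-1]
cv2.imwrite("pics/s8.png",cv2.resize(im,None,fx=12,fy=12,interpolation=cv2.INTER_CUBIC))
plan([547.5,-125.7,118],(.937,.351))
E
```

```text
pos [ 571.  -191.3  118.7] w 85.6 t 9.15 F [-0.5  0.5 -0.3] j6 0.41
R [[0.001, 0.349, -0.937], [0.0, -0.937, -0.349], [-1.0, 0.0, -0.001]]
shift [  0.7 -69.7  -0.9]
spin -0.10256311396727824
```

View pics/s8.png

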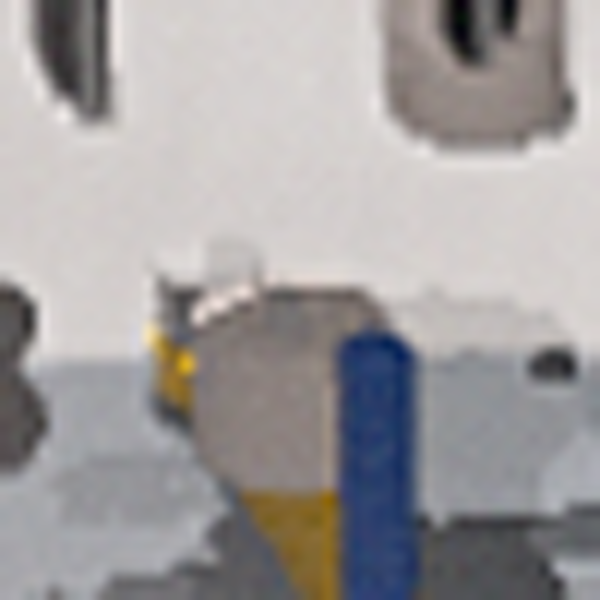

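Call:
apply_moves --targets "0 -30 -0.5 0 -1;0 -60 -0.9 0 -1;0 -70 -0.9 0 -1;0 -70 -0.9 0 -1;15 -70 -0.9 0 -1;35 -70 -0.9 0 -1;50 -70 -0.9 0 -1;60 -70 -0.9 0 -1;60 -70 -0.9 0 -1;60 -70 -0.9 0 -1"

```text
clock: 9.98
position: [547.3, -126.0, 57.6]
ee_rot: [-0.695, -0.125, 0.696, -0.125]
contact_force: [-0.2, -0.4, 0.7]
gripper_width: 85.5
```

```bash
python3 - <<'E'
from look import *
look("9"); plan([547.5,-125.7,58],(.937,.351))
E
```

```text
pos [ 548.2 -125.8   58.9] w 85.5 t 10.08 F [0.2 0.3 0.6] j6 0.29
R [[0.001, 0.349, -0.937], [-0.0, -0.937, -0.349], [-1.0, 0.001, -0.001]]
shift [ 0.9 -0.4  0.6]
spin -0.08097548385808295
```

View pics/s9.png

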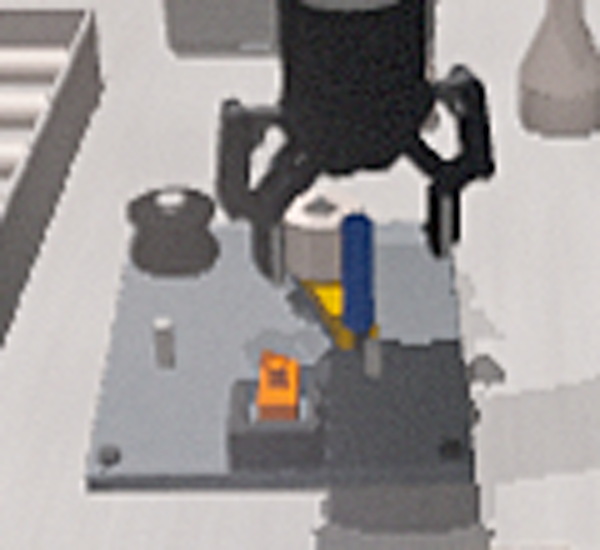

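Call:
apply_moves --targets "0 0 0 0 1;0 0 0 0 1;0 0 0 0 1;0 0 0 0 1;0 0 0 0 1;0 0 0 0 1;0 0 0 0 1;0 0 0 0 1;0 0 0 0 1;0 0 0 0 1"

```text
clock: 10.92
position: [547.4, -125.5, 58.5]
ee_rot: [0.696, 0.126, -0.696, 0.126]
contact_force: [-1.0, 0.7, 4.7]
gripper_width: 16.6
```

Call:
apply_moves --targets "0 0 0 0 1;0 0 0 0 1;0 0 0 0 1;0 0 0 0 1;0 0 0 0 1"

```text
clock: 11.33
position: [547.4, -125.5, 58.5]
ee_rot: [0.696, 0.126, -0.696, 0.126]
contact_force: [-2.6, 1.4, 5.4]
gripper_width: 16.7
```

```bash
python3 - <<'E'
from look import *
look("10"); plan([547.5,-125.7,58],(.937,.351))
piv=np.array([571.8+24.6,-191.3-65.6])
from bench import status
s=status.read_state();R=Ro.from_quat(s["ee_rot"]).as_matrix()
v=s["position"][:2]-piv; print(np.hypot(*v),np.arctan2(-v[0],v[1]))
for th in(.1,.2,.3,.4,.46,.5):
    c,n=np.cos(-th),np.sin(-th); w=np.array([c*v[0]-n*v[1],n*v[0]+c*v[1]]); print(th,(R.T@np.append(w-v,0)).round(1),np.degrees(th).round(1))
E
```

```text
pos [ 547.4 -125.5   58.5] w 16.1 t 11.43 F [-2.4  1.7  4.6] j6 0.29
R [[0.0, 0.35, -0.937], [-0.0, -0.937, -0.35], [-1.0, 0.0, -0.0]]
shift [ 0.5  0.2 -0. ]
spin -0.07664698319132413
140.2479005423997 0.35707079706495953
0.1 [  0.    0.7 -14. ] 5.7
0.2 [  0.    2.8 -27.9] 11.5
0.3 [  0.    6.3 -41.4] 17.2
0.4 [  0.   11.1 -54.6] 22.9
0.46 [  0.   14.6 -62.3] 26.4
0.5 [  0.   17.2 -67.2] 28.6
```

View pics/s10.png

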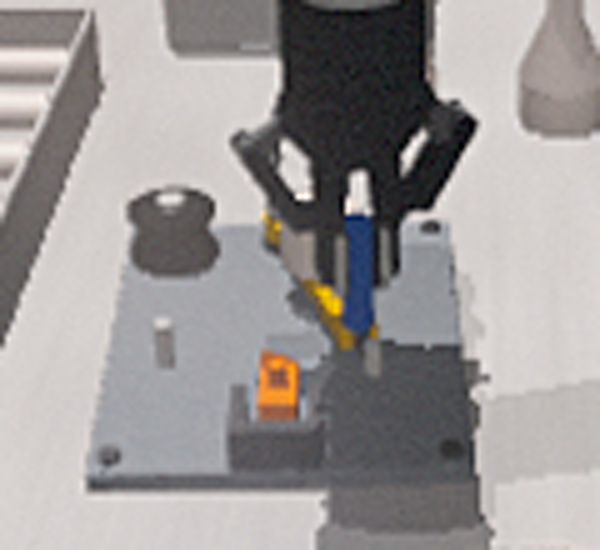

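Call:
apply_moves --targets "0 0.2 -7 2.9 1;0 0.7 -14 5.7 1;0 1.6 -21 8.6 1;0 2.8 -27.9 11.5 1;0 4.4 -34.8 14.3 1;0 6.3 -41.4 17.2 1;0 8.6 -48 20.1 1;0 11.1 -54.6 22.9 1;0 14 -61 25.8 1;0 14 -61 25.8 1"

```text
clock: 12.27
position: [608.8, -116.9, 58.5]
ee_rot: [-0.705, 0.033, 0.707, 0.033]
contact_force: [-7.2, 3.0, 10.3]
gripper_width: 16.5
```

Call:
apply_moves --targets "0 0 0 0 1;0 0 0 0 1;0 0 0 0 1;0 0 0 0 1"

```text
clock: 12.6
position: [607.9, -116.8, 58.5]
ee_rot: [-0.705, 0.033, 0.708, 0.033]
contact_force: [-5.1, 2.6, 7.9]
gripper_width: 16.6
```

```bash
python3 - <<'E'
from look import *
look("11"); plan([547.5,-125.7,58],(.937,.351))
piv=np.array([571.8+24.6,-191.3-65.6])
from bench import status
s=status.read_state();R=Ro.from_quat(s["ee_rot"]).as_matrix()
v=s["position"][:2]-piv; print(np.hypot(*v),.358-np.arctan2(-v[0],v[1]), "tool yaw turned",s["contact_force"])
E
```

```text
pos [ 607.9 -116.8   58.5] w 17.0 t 12.7 F [-6.6  3.5  7.9] j6 -0.16
R [[-0.003, -0.092, -0.996], [0.0, -0.996, 0.092], [-1.0, -0.0, 0.003]]
shift [ 0.7 14.4 59.3]
spin -25.821488839906635
140.5669181528422 0.4397165779751622 tool yaw turned [-6.56406452  3.52415769  7.93738344]
```

View pics/s11.png

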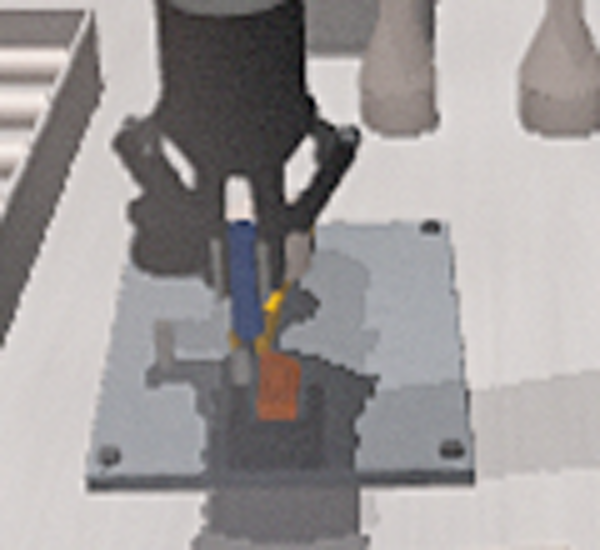

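View pics/t11.png

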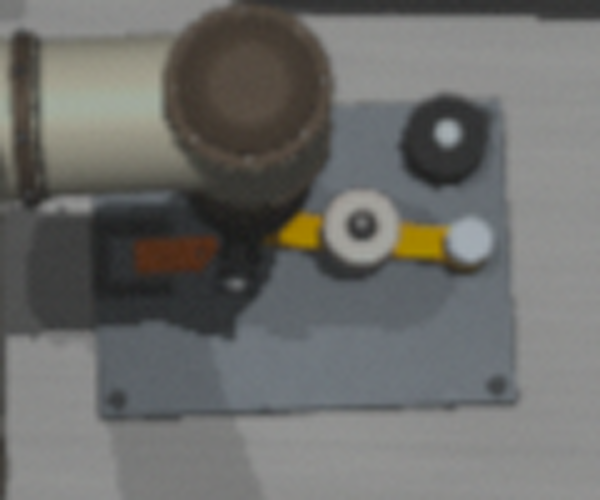

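Call:
apply_moves --targets "0 0 -4 1.6 1;0 0.2 -8 3.2 1;0 0.5 -12 4.9 1;0 0.5 -12 4.9 1;0 0.5 -12 4.9 1;0 0.5 -12 4.9 1;0 0.5 -12 4.9 1;0 0.5 -12 4.9 1;0 0.5 -12 4.9 1;0 0.5 -12 4.9 1"

```text
clock: 13.53
position: [619.7, -118.2, 58.5]
ee_rot: [-0.703, 0.063, 0.706, 0.063]
contact_force: [-6.4, 4.3, 8.3]
gripper_width: 16.8
```

```bash
python3 - <<'E'
from look import *
look("12"); plan([547.5,-125.7,58],(.937,.351))
piv=np.array([571.8+24.6,-191.3-65.6])
from bench import status
s=status.read_state()
v=s["position"][:2]-piv; print(np.hypot(*v),.358-np.arctan2(-v[0],v[1]),s["joint_vel"].round(3))
# arm angle from image alone: roller top hole centre / pivot seen in top view
T=lambda X,Y:uc(X,Y,270,120,5)
E
```

```text
pos [ 619.7 -118.1   58.5] w 16.5 t 13.63 F [-6.   4.   7.9] j6 -0.24
R [[-0.004, -0.177, -0.984], [0.001, -0.984, 0.177], [-1.0, 0.0, 0.004]]
shift [ 0.8 20.2 69.7]
spin -30.708439319071715
140.68649583648696 0.5240271862644285 [ 0.001 -0.001  0.001 -0.    -0.     0.001]
```

View pics/t12.png

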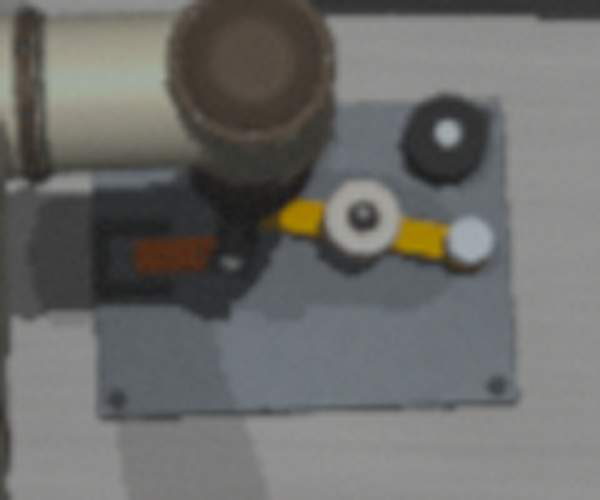

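View pics/s12.png

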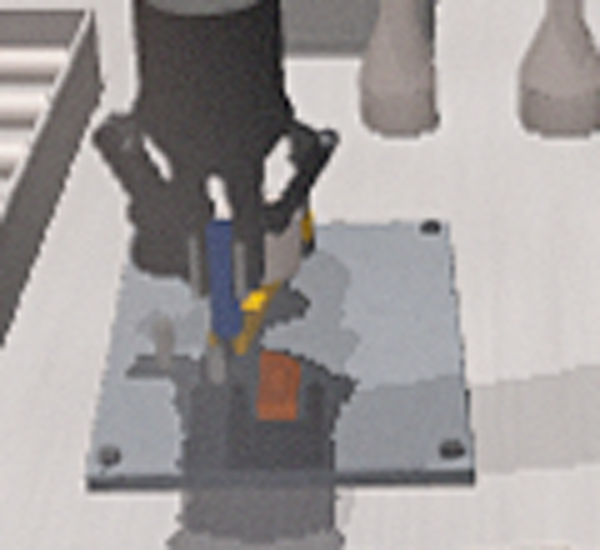

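```bash
python3 -c "
from bench import job; print(job.job_done())"
```

```text
the job is handed in; nothing more can be done
None
```

The roller is on the tensioner's axle, and I handed the job in at about 13.6 s with the gripper still pinching the blue post. Handing in gives no verdict.

**What I did:**
- I picked the white roller in the tub. It was the smallest of the three look-alikes, about 50 mm across against about 65 mm.
- I slid it down onto the axle until the wrist force showed contact at about seat height, then let go and raised the gripper clear.
- I pinched the post and swung the arm along its arc past the pawl.

**Last checks:**
- **Arm angle:** about 0.52 rad, worked out from the tool position and my fitted pivot. That is past the 0.43 rad needed and short of the 0.66 rad end stop.
- **Pawl:** in both pictures it looks fully out, with a gap between it and the arm's end. I had no direct reading of its load.
- **Grip:** the arm was still. The wrist sensor read a steady 7 N sideways, roughly what the spring should give, and about 8 N vertically. I take the vertical part to come from the pinch, but did not check it.
- **Roller:** it sits upright on the axle with the pin visible in its hole.
- **Other parts:** I saw nothing disturbed. The last pictures show only the plate and some of the nozzles. I last saw the collar and red knob in place just after lifting the roller, and did not re-measure any of them.

No check failed. The side camera placed points about 2–12 mm further along y than the top camera, so I aimed the roller and axle mainly from the top view.

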